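Clamp an offcut with a recessed knob

ROBOT

A 7-joint arm with a two-finger parallel gripper is mounted at the origin on a cart in front of the work surface, level with it; the furniture and walls round the work are solid. World frame = base frame: x ahead of the robot, y to its left, z up, the work surface at z = 0. Lengths are in m, angles in rad, forces in N, time in s.
With the tool pointing down it reaches from about 0.425 to 0.875 m from the base axis. Payload 4.7 kg.
Tool frame: the origin (TCP) lies on the centre line of the jaws, within the pads' length; the fingertips stand 14 mm ahead of it and the grasp point (between the pads) lies 5 mm behind it; z points along the fingers, y is the line along which they close (so a half turn about z gives the same grasp; the last joint's range is limited). The gripper opens to 87 mm and grips with 3 to 60 N. Pads are 19 mm wide; open, the fingers measure 117 mm over their backs; the gripper's body (75 mm by 190 mm) begins 51 mm behind the grasp point.
Start: joints at [1.261, 0.321, -0.07, 1.45, 0.023, 1.371, -0.057], TCP at [0.207, -0.616, 0.202] pointing down, gripper open.
Joint ranges: [-2.86, 2.86], [-0.3, 2.09], [-1.38, 1.24], [0.06, 2.45], [-1.56, 4.7], [0.09, 2.05], [-2.69, 2.69]. Speed limits (rad/s): [2.57, 2.57, 3.14, 3.14, 3.14, 3.14, 3.14].

INTERFACE

Orientations are given as a rotation vector (axis times angle).
In Python, from bench import * gives the robot as it stands.
- The arm moves only by the shell command python3 -m jog 'ROWS' [FORCE]. ROWS is JSON, a list of rows, each an object of numbers: "claw": the finger opening in mm, from 0 to 87; "dx", "dy", "dz": the shift along the tool's x, y, z in mm; "spin": the turn about the tool's z in degrees. In form: [{"claw": .., "dx": .., "dy": .., "dz": .., "spin": ..}, ...]. A call has 1 to 20 rows; each row is the pose to reach, as a shift and turn from the pose commanded when the call began, along the tool's axes at that moment; what a row does not reach only later rows make up. A row lasts 1/12 s, in which the tool goes at most 41.7 mm and 7.16 degrees, less where a joint would pass 70% of its speed; a pose out of reach is approached as far as the arm can. A call with a gripper value outside its range is refused whole. The fingers move at their own pace and stop on an object; FORCE is the grip in N (left out, the last holds). Time passes only in rows, so rows that repeat a pose let the fingers close. It gives the time, the measured TCP pose, the force, the opening and the grip force at its end, in the units of the state.
- get_state(): the state, without advancing time (a new reading comes with each control period).
- get_image(name): name is "side" or "top" or "wrist"; returns a dict with "frame" (480x640x3 uint8, red, green, blue), "depth" (480x640 float32, m along the optical axis (not along the pixel's ray), 0 where there is no reading), "K" (3x3 intrinsics, pixels), "T" (4x4, takes a point from camera to world coordinates); the wrist camera has in their place "mount" (4x4, takes a point from camera to tool coordinates, whose origin is the TCP and whose axes are the flange's). Camera axes: x right, y down, z forward; pixel columns grow to the right and rows downward; lengths in m; the calibration is good to about 2 mm. A picture is of the moment at which its call begins: read the wrist's pose just before it.
- close_job(): hands the job in; it is judged then, once.
The state is a dict: "time": time; "joint_positions": joint angles; "qd": joint speeds; "joint_torque": joint torques, N m; "position": TCP position; "tool_rot": TCP orientation; "ft_force": force on the tool from outside, world axes, zero at the start; "torque": the same for the moment, N m; "grip_width": opening from 0.0 (shut) to 1.0 (fully open); "grip_force": force on a finger pad.
Only numpy, scipy, OpenCV 4.12 (cv2) and the standard library are available. Lean on these libraries where they do the work, as an engineer would, in place of code of your own. Each camera call takes 0.05 s, during which the arm holds its last target. There are 200 camera calls.

TASK

Lay the pine offcut flat and straight in the bench jig, lengthwise between the wooden stop and the steel jaw, and let go of it. Then turn the black knob down in the round well clockwise until the jaw grips the offcut firmly against the stop, but do not overtighten it, and leave it clamped. Move the jaw only with the knob, do not jam or lean on the well's walls, and leave the other things on the bench alone.

Things in the scene. Friction and masses are not known exactly. Their poses are not given: they have to be found in the camera images.
- jig: Fixed clamping jig on the bench: plywood board 110 mm in x, 240 mm in y (from y = -116 to +124), 12 mm thick. Origin on its underside, z up. At its +y end stands the aluminium well housing, at its -y end the wooden stop; the jaw slides in -y towards the stop. The offcut goes on the board between them, its long side along the jig's y, centred on x = 0.
- bed (a point): Point on the board's top at jig x = 0, y = -39, z = 12: the middle of the place for the offcut (axes as the jig's). Beyond it in -y is the stop, a wooden block 60 mm in x, 16 mm thick, 30 mm high above the board. Its face is about 51 mm from this point, but it is adjustable and may stand 4 mm nearer or farther: this is not measured, find it by feel.
- well: Aluminium housing fixed on the jig's board, 92 x 92 mm, 34 mm high (top 46 mm above the bench), with a round well 72 mm in diameter through it down to the board. Origin at the centre of the well on its floor (jig x = 0, y = 76, z = 12), z up.
- knob_grip (a point): Point on the knob's axis, 18 mm above the well's floor. The knob is a black upright bar 34 mm long (its x axis), 14 mm thick (its y axis); its top is 28 mm above the well's floor and 6 mm below the rim, its lower edge 3 mm above the floor; z is up. A white tick marks its +x end. Grasp it across the 14 mm.
- knob (a joint): Angle of the knob, rad, growing clockwise seen from above, 0 (jaw open, bar along the jig's x) to 4; starts at 0 to 0.5. Drives the jaw to the stop by 8 mm per rad. Friction 0.06 N m, stays where left. Pushes back by 0.008 N m per N of clamping, plus or minus the friction. Let go, it holds 7 N at most. Firm is 8 to 25 N while turning, over 30 N is overtight; after contact about 10 N per 0.1 rad.
- jaw: Steel jaw with a 4 mm rubber face, 50 mm in x, 14 mm thick, 30 mm high, sliding along the jig's y. Origin at board height at the centre of the face that meets the offcut (that face looks to the jig's -y; axes parallel to the jig's). The face is at jig y = +14 when fully open. Not to be touched by the robot.
- offcut: Loose pine block, 44 mm (x) x 90 mm (y) x 35 mm high, 0.08 to 0.16 kg. Origin at the centre of its underside, z up. Lies on the bench at the robot's right, 0.46 to 0.58 m ahead (a like block at the far edge of the bench is not meant). Grasp it across the 44 mm.
- tape_measure: Bystander: yellow tape measure, 42 x 97 x 66 mm, origin under its centre. Leave alone.
- screw_box_small: Bystander: small white carton, 48 x 70 x 32 mm, origin under its centre. Leave alone.
- dowel_bundle: Bystander: bundle of three dowels in a black band, 32 x 140 x 11 mm, origin under its centre. Leave alone.
Mind the look-alikes: they are no part of the job. What is shaped like the offcut but pink or turquoise is not meant.

How it is judged:
By the outcome, as a careful person would: the job done as asked, in the order asked, and still so for the second after the job is handed in, with the robot touching nothing.
It also fails if it takes over 72 s, if anything falls off the work surface, if the arm or the gripper's body presses on something with over 40 N, if the wrist force passes 120 N, or if a joint passes its speed limit or range.

## Working session

There is one attempt and no reset: what is moved stays moved. The work goes in short steps, Python scripts to look and compute and a shell command to move; the robot and the scene stay as the last step left them, time stands still between calls to the robot, and variables do not carry over. Pictures are saved under pics/ and viewed, at most 10 in all, crops included, and the job is handed in when it is done.

```bash
ls; mkdir -p pics
python3 - <<'E'
from bench import *
import cv2,numpy as np
s=get_state();print({k:np.round(v,3) for k,v in s.items()})
for n in("top","side"):
    d=get_image(n);cv2.imwrite(f"pics/{n}0.png",d["frame"][...,::-1]);print(n,d["K"].tolist(),np.round(d["T"],3).tolist())
d=get_image("wrist");print(np.round(d["mount"],3).tolist())
E
```

```text
pics
{'time': np.float64(0.0), 'joint_positions': array([ 1.261,  0.322, -0.07 ,  1.452,  0.023,  1.371, -0.057]), 'qd': array([-0.001,  0.001, -0.   , -0.001,  0.001,  0.   , -0.   ]), 'joint_torque': array([-0.0000e+00, -4.9129e+01, -4.0400e-01, -3.1252e+01, -6.4000e-02,
        4.4000e-02,  0.0000e+00]), 'position': array([ 0.207, -0.616,  0.201]), 'tool_rot': array([-3.099e+00, -5.060e-01,  1.000e-03]), 'ft_force': array([ 0.59 ,  0.294, -0.269]), 'torque': array([-0.03 , -0.042,  0.004]), 'grip_force': np.float64(0.0), 'grip_width': np.float64(0.999)}
top [[530.9185725374515, 0.0, 320.64506624100835], [0.0, 530.9185725374515, 231.51605697507344], [0.0, 0.0, 1.0]] [[0.02, -0.982, 0.186, 0.365], [-1.0, -0.022, -0.013, -0.056], [0.017, -0.186, -0.982, 1.266], [0.0, 0.0, 0.0, 1.0]]
side [[542.0662598315532, 0.0, 316.79301820429816], [0.0, 542.0662598315532, 249.41888012727338], [0.0, 0.0, 1.0]] [[-0.997, 0.028, -0.066, 0.662], [0.071, 0.498, -0.864, 1.013], [0.009, -0.867, -0.499, 0.677], [0.0, 0.0, 0.0, 1.0]]
[[-0.001, -0.963, -0.27, 0.074], [1.0, -0.001, 0.001, -0.0], [-0.001, -0.27, 0.963, -0.182], [0.0, 0.0, 0.0, 1.0]]
```

View pics/top0.png

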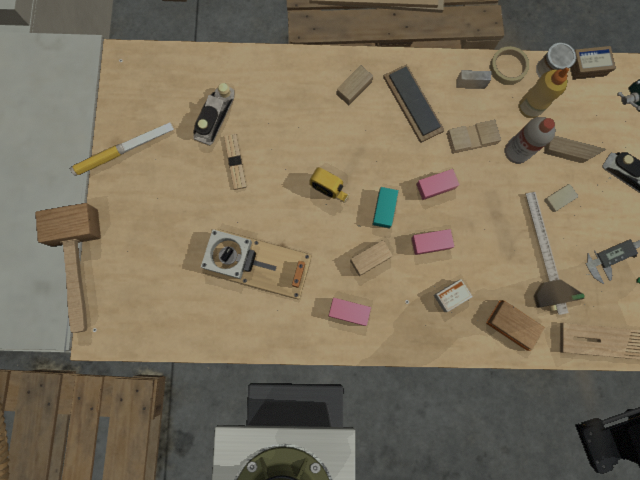

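View pics/side0.png

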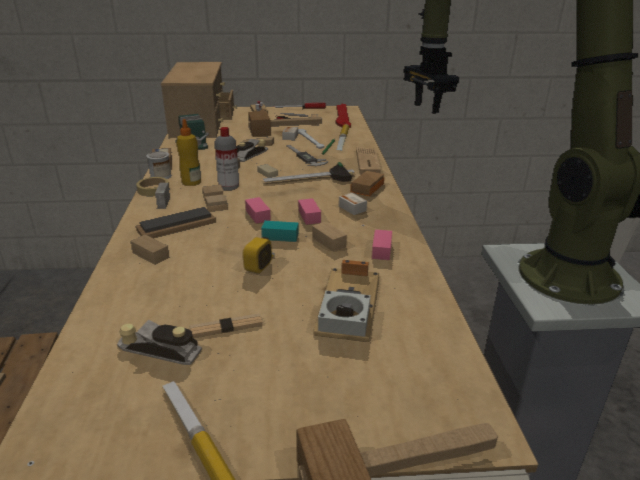

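The top view shows the jig with its well at about (228,254) and the stop at (299,274). The offcut is the pine block at (371,258), and its far-edge look-alike is at (354,84). I'll measure them using depth heights.

```bash
cat > h.py <<'E'
from bench import *
import cv2,numpy as np
from scipy.spatial.transform import Rotation as R
def pose(): 
    s=get_state();T=np.eye(4);T[:3,:3]=R.from_rotvec(s["tool_rot"]).as_matrix();T[:3,3]=s["position"];return T
def cam(n):
    if n=="wrist": T=pose();d=get_image(n);T=T@d["mount"]
    else: d=get_image(n);T=d["T"]
    return d,np.asarray(T)
def ray(d,T,uv,z):
    uv=np.atleast_2d(np.asarray(uv,float));p=np.c_[uv,np.ones(len(uv))]@np.linalg.inv(d["K"]).T@T[:3,:3].T
    return T[:3,3]+p*((z-T[2,3])/p[:,2])[:,None]
def cloud(d,T):
    v,u=np.mgrid[:480,:640];z=d["depth"][...,None]
    return (np.dstack([u,v,np.ones_like(u)])@np.linalg.inv(d["K"]).T*z)@T[:3,:3].T+T[:3,3]
def comps(m,amin):
    n,l,st,c=cv2.connectedComponentsWithStats(m.astype(np.uint8));return [l==i for i in range(1,n) if st[i,4]>amin]
def rect(d,T,m,z):
    c=max(cv2.findContours(m.astype(np.uint8),0,2)[0],key=cv2.contourArea)[:,0]
    return cv2.minAreaRect((ray(d,T,c,z)[:,:2]*1000).astype(np.float32))
E
python3 - <<'E'
from h import *
d,T=cam("top");P=cloud(d,T);Z=P[...,2]
print("bench z",np.median(Z[100:300,100:600]))
m=(Z>.026)&(Z<.045)&(d["depth"]>0)
roi=np.zeros((480,640),bool);roi[215:330,180:420]=1
for c in comps(m&roi,60):
    v,u=np.where(c);print(u.mean().round(),v.mean().round(),rect(d,T,c,.035),np.median(Z[c]).round(3))
# board region
b=comps((Z>.006)&(Z<.06)&roi,1500)
for c in b: print("board",rect(d,T,c,.012),c.sum())
r=comps((Z>.040)&(Z<.052)&roi,60)
for c in r: print("rim/stop",rect(d,T,c,.046),c.sum())
E
```

```text
bench z 0.0007979796709388642
383.0 219.0 ((629.63916015625, -220.52146911621094), (24.275564193725586, 48.109798431396484), 1.3211936950683594) 0.035
219.0 245.0 ((564.3056640625, 163.25784301757812), (65.54314422607422, 100.7080078125), 30.709712982177734) 0.043
417.0 242.0 ((575.0453491210938, -298.2208557128906), (14.219320297241211, 45.60267639160156), 89.14297485351562) 0.035
247.0 259.0 ((532.5928955078125, 97.89730072021484), (35.2924690246582, 84.42137908935547), 69.0125961303711) 0.041
371.0 257.0 ((540.2670288085938, -192.27133178710938), (44.354286193847656, 91.12529754638672), 31.70842933654785) 0.035
226.0 254.0 ((540.4464721679688, 146.26129150390625), (16.422883987426758, 33.40364074707031), 59.20423126220703) 0.039
298.0 273.0 ((497.8892822265625, -22.239675521850586), (16.649721145629883, 61.37014389038086), 75.7253646850586) 0.041
349.0 311.0 ((413.6920166015625, -142.56802368164062), (89.86873626708984, 44.273536682128906), 76.77655029296875) 0.035
board ((522.1264038085938, 79.25125885009766), (249.00820922851562, 112.24851989746094), 75.7043228149414) 4721
rim/stop ((540.7152709960938, 146.62228393554688), (93.28348541259766, 92.4164047241211), 75.56837463378906) 844
rim/stop ((496.89178466796875, -22.487417221069336), (15.807876586914062, 58.32344436645508), 76.4138412475586) 139
```

```bash
python3 -m jog '[{"claw":80,"dx":450,"dy":-296,"dz":50,"spin":-103},{"claw":80,"dx":450,"dy":-296,"dz":50,"spin":-103},{"claw":80,"dx":450,"dy":-296,"dz":50,"spin":-103},{"claw":80,"dx":450,"dy":-296,"dz":50,"spin":-103},{"claw":80,"dx":450,"dy":-296,"dz":50,"spin":-103},{"claw":80,"dx":450,"dy":-296,"dz":50,"spin":-103},{"claw":80,"dx":450,"dy":-296,"dz":50,"spin":-103},{"claw":80,"dx":450,"dy":-296,"dz":50,"spin":-103},{"claw":80,"dx":450,"dy":-296,"dz":50,"spin":-103},{"claw":80,"dx":450,"dy":-296,"dz":50,"spin":-103},{"claw":80,"dx":450,"dy":-296,"dz":50,"spin":-103},{"claw":80,"dx":450,"dy":-296,"dz":50,"spin":-103},{"claw":80,"dx":450,"dy":-296,"dz":50,"spin":-103},{"claw":80,"dx":450,"dy":-296,"dz":50,"spin":-103},{"claw":80,"dx":450,"dy":-296,"dz":50,"spin":-103},{"claw":80,"dx":450,"dy":-296,"dz":50,"spin":-103},{"claw":80,"dx":450,"dy":-296,"dz":50,"spin":-103},{"claw":80,"dx":450,"dy":-296,"dz":50,"spin":-103}]'
cat >> h.py <<'E'
def togo(xy,phi):
    "tool-frame shift (mm) to world xy (mm) and spin (deg) so that tool x lies at phi"
    T=pose();w=np.array([*xy,0])-T[:3,3]*1000;w[2]=0
    p=np.degrees(np.arctan2(T[1,0],T[0,0]));t=T[:3,:3].T@w
    return "z %.1f phi %.2f dx %.1f dy %.1f spin %.1f"%(T[2,3]*1000,p,t[0],t[1],-((phi-p+180)%360-180))
E
python3 - <<'E'
from h import *
d,T=cam("wrist");P=cloud(d,T);Z=P[...,2];cv2.imwrite("pics/w1.png",d["frame"][...,::-1])
print(get_state()["joint_positions"].round(2))
for c in comps((Z>.027)&(Z<.043)&(d["depth"]>.1),1500):
    r=rect(d,T,c,.035);print(r,togo(r[0],121.7))
E
```

```text
time: 1.7
position: [0.5389, -0.1931, 0.152]
tool_rot: [-1.538, -2.74, 0.001]
ft_force: [0.3, -0.8, 0.1]
grip_width: 0.919
grip_force: 0.0
[ 0.81  0.23 -0.59  1.7   0.14  1.25  0.74]
((497.68988037109375, -22.09763526916504), (20.355573654174805, 59.38353729248047), 75.76262664794922) z 152.0 phi 121.41 dx 167.5 dy 54.0 spin -0.3
((414.58642578125, -141.8333740234375), (89.3499984741211, 45.017303466796875), 76.61298370361328) z 152.0 phi 121.41 dx 108.6 dy -79.3 spin -0.3
((540.0258178710938, -191.40093994140625), (43.67536163330078, 89.6780776977539), 31.528966903686523) z 152.0 phi 121.41 dx 0.9 dy 1.9 spin -0.3
((580.4053344726562, -332.8420104980469), (43.990638732910156, 71.09532165527344), 10.790631294250488) z 152.0 phi 121.41 dx -140.8 dy -37.3 spin -0.3
```

View pics/w1.png

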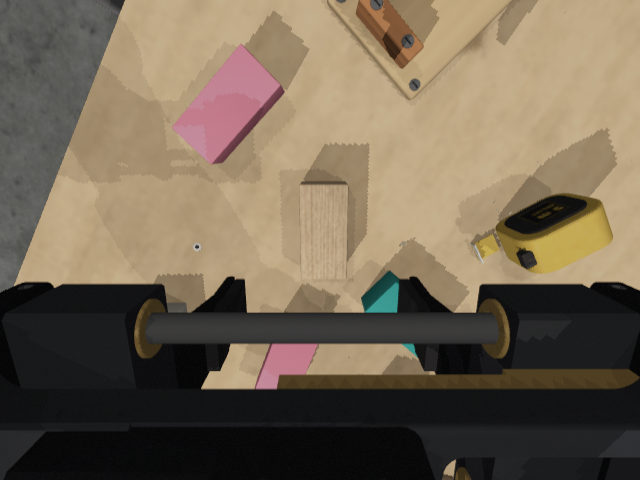

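The wrist view shows the offcut centred at about (324,232) between the fingers, clear of its neighbours, and it matches the first measurement to within 1 mm. I'll descend and grasp.

```bash
python3 -m jog '[{"claw":70,"dx":1,"dy":2,"dz":40,"spin":0},{"claw":70,"dx":1,"dy":2,"dz":80,"spin":0},{"claw":70,"dx":1,"dy":2,"dz":110,"spin":0},{"claw":70,"dx":1,"dy":2,"dz":125,"spin":0},{"claw":70,"dx":1,"dy":2,"dz":133,"spin":0},{"claw":70,"dx":1,"dy":2,"dz":133,"spin":0},{"claw":30,"dx":1,"dy":2,"dz":133,"spin":0},{"claw":30,"dx":1,"dy":2,"dz":133,"spin":0},{"claw":30,"dx":1,"dy":2,"dz":133,"spin":0},{"claw":30,"dx":1,"dy":2,"dz":133,"spin":0},{"claw":30,"dx":1,"dy":2,"dz":133,"spin":0},{"claw":30,"dx":1,"dy":2,"dz":133,"spin":0},{"claw":30,"dx":1,"dy":2,"dz":133,"spin":0},{"claw":30,"dx":1,"dy":2,"dz":133,"spin":0},{"claw":30,"dx":1,"dy":2,"dz":133,"spin":0}]' 20
```

```text
time: 3.0
position: [0.5404, -0.1905, 0.019]
tool_rot: [-1.534, -2.742, 0.0]
ft_force: [0.1, 0.2, -0.2]
grip_width: 0.351
grip_force: 0.0
```

Run:
```python
from h import *
d,T=cam("wrist");cv2.imwrite("pics/w2.png",d["frame"][...,::-1])
d2,_=cam("side");w=cv2.resize(d2["frame"][150:330,230:470,::-1],None,fx=2.6,fy=2.6);print(w.shape);cv2.imwrite("pics/s2.png",w)
s=get_state();print(s["grip_width"],s["grip_force"])
```

```text
(468, 624, 3)
0.34657723511888266 0.0
```

View pics/w2.png

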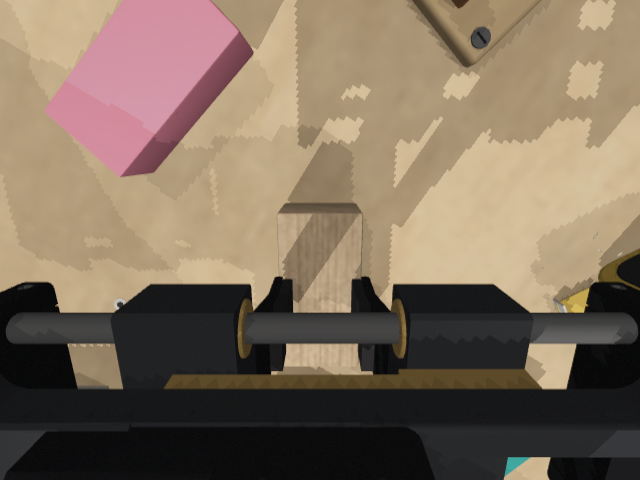

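View pics/s2.png

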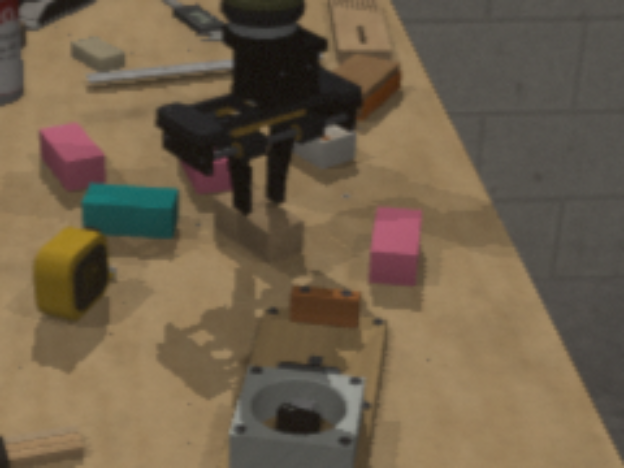

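Run:
```python
from h import *
d,T=cam("wrist");P=cloud(d,T);Ti=np.linalg.inv(pose());Q=(P@Ti[:3,:3].T+Ti[:3,3])*1000
for v in (215,250,275,290,305,350,365):
    print(v,[(u,*Q[v,u].round().astype(int).tolist()) for u in (262,272,280,288,296,322,350,358,366,374)])
```

```text
215 [(262, 36, -36, 19), (272, 35, -30, 20), (280, 42, -21, -15), (288, 42, -17, -15), (296, 42, -12, -15), (322, 42, 1, -15), (350, 42, 15, -15), (358, 42, 19, -16), (366, 35, 28, 20), (374, 35, 32, 20)]
250 [(262, 13, -37, 20), (272, 13, -31, 20), (280, 23, -21, -14), (288, 24, -17, -16), (296, 24, -13, -15), (322, 24, 1, -15), (350, 24, 15, -15), (358, 24, 19, -16), (366, 13, 28, 19), (374, 13, 33, 20)]
275 [(262, -3, -38, 19), (272, -3, -31, 20), (280, 10, -22, -14), (288, 10, -17, -16), (296, 10, -13, -16), (322, 10, 1, -15), (350, 10, 16, -15), (358, 10, 20, -15), (366, -4, 29, 20), (374, -3, 34, 20)]
290 [(262, -14, -39, 20), (272, 11, -23, -38), (280, 10, -19, -34), (288, 10, -16, -34), (296, 2, -13, -16), (322, 1, 1, -15), (350, 1, 16, -15), (358, 10, 18, -35), (366, 12, 21, -39), (374, -14, 34, 20)]
305 [(262, 11, -25, -53), (272, 11, -20, -54), (280, 10, -17, -51), (288, 6, -15, -42), (296, -7, -14, -15), (322, -8, 1, -15), (350, -7, 16, -16), (358, 8, 16, -48), (366, 10, 19, -52), (374, 12, 22, -55)]
350 [(262, 10, -19, -84), (272, 0, -19, -69), (280, 0, -15, -70), (288, -35, -19, -15), (296, -36, -14, -15), (322, -35, 1, -15), (350, -35, 16, -16), (358, -6, 15, -61), (366, 0, 17, -70), (374, 1, 20, -71)]
365 [(262, 6, -19, -87), (272, -7, -19, -68), (280, -7, -16, -69), (288, -46, -19, -15), (296, -46, -14, -14), (322, -45, 1, -15), (350, -45, 17, -15), (358, -70, 26, 19), (366, -7, 18, -69), (374, -5, 20, -71)]
```

The fingers closed to 30 mm with no grip force. Both views show the fingertips at about the height of the block's top, so they seem to end well short of the stated point. I'll raise the arm and measure where the fingertips really are in the tool frame.

```bash
python3 -m jog '[{"claw":60,"dx":0,"dy":0,"dz":-30,"spin":0},{"claw":60,"dx":0,"dy":0,"dz":-60,"spin":0},{"claw":60,"dx":0,"dy":0,"dz":-60,"spin":0},{"claw":60,"dx":0,"dy":0,"dz":-60,"spin":0},{"claw":60,"dx":0,"dy":0,"dz":-60,"spin":0},{"claw":60,"dx":0,"dy":0,"dz":-60,"spin":0},{"claw":60,"dx":0,"dy":0,"dz":-60,"spin":0}]'
python3 - <<'E'
from h import *
d,T=cam("wrist");P=cloud(d,T);Ti=np.linalg.inv(pose());Q=(P@Ti[:3,:3].T+Ti[:3,3])*1000
x,y,z=Q[...,0],Q[...,1],Q[...,2]
for s in(-1,1):
    m=(s*y>22)&(s*y<50)&(abs(x)<25)&(z<35)&(d["depth"]>0)
    print(s,"tip z pctl",np.percentile(z[m],[50,90,95,98,99.5]).round(1))
    for a in range(-60,35,8):
        k=m&(z>=a)&(z<a+8)
        if k.sum(): print(a,k.sum(),"x %.0f..%.0f y %.0f..%.0f"%(x[k].min(),x[k].max(),y[k].min(),y[k].max()))
d,T=cam("side");P=cloud(d,T);p=get_state()["position"];c=np.linalg.norm(P[...,:2]-p[:2],axis=-1)<.06
zz=P[...,2][c&(P[...,2]>.045)];print("lowest gripper z in side view",np.sort(zz)[:25:4].round(3),"tcp z",p[2].round(4))
E
```

```text
time: 3.73
position: [0.5395, -0.1903, 0.0778]
tool_rot: [-1.533, -2.74, 0.0]
ft_force: [-0.3, -0.0, 0.4]
grip_width: 0.681
grip_force: 0.0
-1 tip z pctl [-131.5  -62.3  -41.8  -29.   -22.6]
-60 237 x -9..12 y -41..-29
-52 249 x -9..12 y -39..-29
-44 215 x 1..12 y -38..-29
-36 210 x -4..12 y -38..-29
-28 193 x -8..12 y -38..-29
-20 7 x -9..11 y -36..-29
1 tip z pctl [-117.4  -64.8  -42.3  -29.4  -22.3]
-60 229 x -9..12 y 30..42
-52 241 x -9..12 y 30..41
-44 223 x -0..12 y 30..39
-36 211 x -4..12 y 30..39
-28 197 x -9..12 y 30..39
-20 4 x 2..11 y 30..38
lowest gripper z in side view [0.1   0.101 0.102 0.103 0.104 0.105 0.105] tcp z 0.078
```

Both the wrist depth and the side view put the fingertips 20 mm behind the reported TCP, not 14 mm ahead of it. I'll allow for that 34 mm: for tips at 6 mm, the reported z must be about -14 mm.

```bash
python3 -m jog '[{"claw":70,"dx":0,"dy":-1,"dz":35,"spin":0},{"claw":70,"dx":0,"dy":-1,"dz":60,"spin":0},{"claw":70,"dx":0,"dy":-1,"dz":80,"spin":0},{"claw":70,"dx":0,"dy":-1,"dz":87,"spin":0},{"claw":70,"dx":0,"dy":-1,"dz":92,"spin":0},{"claw":70,"dx":0,"dy":-1,"dz":92,"spin":0},{"claw":30,"dx":0,"dy":-1,"dz":92,"spin":0},{"claw":30,"dx":0,"dy":-1,"dz":92,"spin":0},{"claw":30,"dx":0,"dy":-1,"dz":92,"spin":0},{"claw":30,"dx":0,"dy":-1,"dz":92,"spin":0},{"claw":30,"dx":0,"dy":-1,"dz":92,"spin":0},{"claw":30,"dx":0,"dy":-1,"dz":92,"spin":0},{"claw":30,"dx":0,"dy":-1,"dz":92,"spin":0}]' 20
```

```text
time: 4.92
position: [0.5399, -0.1913, -0.0123]
tool_rot: [1.534, 2.741, -0.0]
ft_force: [-1.1, 0.3, 3.5]
grip_width: 0.505
grip_force: 20.0
```

Gripped at 44 mm. Now I'll lift, carry it over the bed with a +46° spin, and look at the jig from above.

```bash
python3 -m jog '[{"claw":30,"dx":0,"dy":0,"dz":-25,"spin":0},{"claw":30,"dx":0,"dy":0,"dz":-60,"spin":0},{"claw":30,"dx":0,"dy":0,"dz":-100,"spin":0},{"claw":30,"dx":30,"dy":14,"dz":-110,"spin":7},{"claw":30,"dx":60,"dy":27,"dz":-110,"spin":14},{"claw":30,"dx":90,"dy":41,"dz":-110,"spin":21},{"claw":30,"dx":120,"dy":54,"dz":-110,"spin":28},{"claw":30,"dx":150,"dy":68,"dz":-110,"spin":35},{"claw":30,"dx":180,"dy":81,"dz":-110,"spin":42},{"claw":30,"dx":207,"dy":94,"dz":-110,"spin":46},{"claw":30,"dx":207,"dy":94,"dz":-110,"spin":46},{"claw":30,"dx":207,"dy":94,"dz":-110,"spin":46},{"claw":30,"dx":207,"dy":94,"dz":-110,"spin":46}]'
python3 - <<'E'
from h import *
d,T=cam("wrist");P=cloud(d,T);Z=P[...,2];cv2.imwrite("pics/w3.png",d["frame"][...,::-1])
d2,T2=cam("top");P2=cloud(d2,T2)
print(d["depth"][d["depth"]>0].min())
roi=np.linalg.norm(P[...,:2]-[.525,.06],axis=-1)<.2
for c in comps((Z>.041)&(Z<.053)&roi,400): print("rim",rect(d,T,c,.046),np.median(Z[c]))
for c in comps((Z>.034)&(Z<.0445)&roi,300): print("mid",rect(d,T,c,.042),np.median(Z[c]))
for c in comps((Z>.006)&(Z<.018)&roi,1000): print("board",rect(d,T,c,.012),np.median(Z[c]))
Ti=np.linalg.inv(pose());Q=P@Ti[:3,:3].T+Ti[:3,3]
m=(abs(Q[...,0])<.07)&(abs(Q[...,1])<.04)&(abs(Q[...,2]+.03)<.03)
for c in comps(m,300): print("held top x range tool",Q[c].min(0).round(4),Q[c].max(0).round(4),c.sum())
print(togo((511.8,34.3),75.55))
E
```

```text
time: 6.0
position: [0.5111, 0.0338, 0.0967]
tool_rot: [2.482, 1.925, -0.001]
ft_force: [0.3, -0.7, -0.8]
grip_width: 0.504
grip_force: 20.0
0.050000094
rim ((540.3815307617188, 146.65545654296875), (87.75011444091797, 91.94817352294922), 75.53397369384766) 0.045270225793407046
rim ((526.714111328125, 93.33537292480469), (11.939885139465332, 48.259483337402344), 75.53413391113281) 0.04156230695054931
mid ((542.5723266601562, 153.93865966796875), (66.90422821044922, 76.14806365966797), 68.7101058959961) 0.04151579521822672
mid ((540.4067993164062, 147.03421020507812), (13.921936988830566, 33.07501983642578), 58.73908615112305) 0.03894034343660706
mid ((526.6741333007812, 93.10758209228516), (13.49475383758545, 49.166812896728516), 75.53410339355469) 0.04107749806931736
board ((527.4546508789062, 95.95946502685547), (199.91465759277344, 108.53165435791016), 75.6978530883789) 0.011331117869358809
board ((541.08154296875, 150.2169647216797), (70.64466094970703, 73.09281158447266), 75.5337142944336) 0.011691299567596736
held top x range tool [ 0.0051 -0.0346 -0.06  ] [ 0.0456  0.0342 -0.0126] 11593
held top x range tool [-0.0271 -0.0223 -0.0489] [-0.0096  0.0218 -0.0442] 2801
z 96.7 phi 75.45 dx 1.5 dy 0.1 spin -0.1
```

View pics/w3.png

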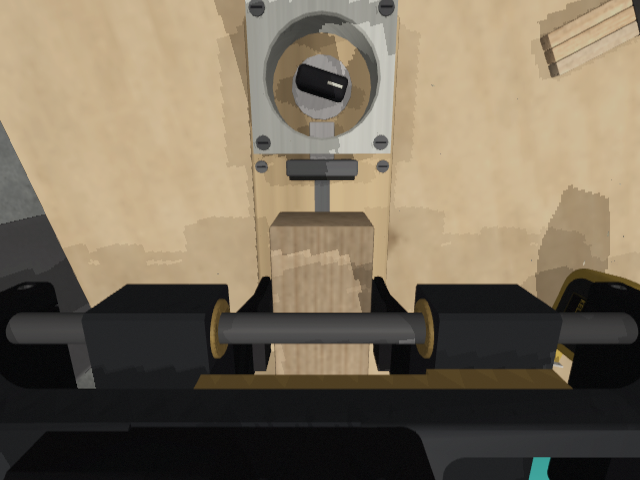

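The view shows the knob bar at about (322,83) with its tick towards jig +x, turned about 17° (0.29 rad). The jaw is at (322,168), and the held offcut is straight in line with the bed. Now I'll lower it.

```bash
python3 -m jog '[{"claw":30,"dx":-0.5,"dy":0,"dz":35,"spin":0},{"claw":30,"dx":-0.5,"dy":0,"dz":65,"spin":0},{"claw":30,"dx":-0.5,"dy":0,"dz":82,"spin":0},{"claw":30,"dx":-0.5,"dy":0,"dz":90,"spin":0},{"claw":30,"dx":-0.5,"dy":0,"dz":94,"spin":0},{"claw":30,"dx":-0.5,"dy":0,"dz":96,"spin":0},{"claw":30,"dx":-0.5,"dy":0,"dz":96,"spin":0},{"claw":30,"dx":-0.5,"dy":0,"dz":96,"spin":0}]'
```

```text
time: 6.77
position: [0.5124, 0.0339, 0.0022]
tool_rot: [2.482, 1.923, 0.002]
ft_force: [0.4, 0.8, -0.8]
grip_width: 0.506
grip_force: 20.0
```

```bash
python3 -m jog '[{"claw":30,"dx":-1,"dy":-1,"dz":1,"spin":0},{"claw":30,"dx":-1,"dy":-1,"dz":2,"spin":0},{"claw":30,"dx":-1,"dy":-1,"dz":2,"spin":0},{"claw":30,"dx":-1,"dy":-1,"dz":2,"spin":0}]'; python3 -m jog '[{"claw":30,"dz":0.5},{"claw":30,"dz":1},{"claw":30,"dz":1},{"claw":30,"dz":1}]'
```

```text
time: 7.1
position: [0.5106, 0.0331, -0.0003]
tool_rot: [2.482, 1.924, 0.001]
ft_force: [0.2, -0.4, 1.9]
grip_width: 0.508
grip_force: 20.0$[0]: bad value
```

```bash
python3 -m jog '[{"claw":30,"dx":0,"dy":0,"dz":0.5,"spin":0},{"claw":30,"dx":0,"dy":0,"dz":1,"spin":0},{"claw":30,"dx":0,"dy":0,"dz":1,"spin":0},{"claw":30,"dx":0,"dy":0,"dz":1,"spin":0}]'; python3 -c "
from h import *;print(togo((511.3,33.35),75.53))"
```

```text
time: 7.43
position: [0.5106, 0.0331, -0.0003]
tool_rot: [2.482, 1.923, -0.0]
ft_force: [-2.2, -1.1, 11.3]
grip_width: 0.504
grip_force: 20.0
z -0.3 phi 75.55 dx 0.4 dy 0.6 spin 0.0
```

```bash
python3 -m jog '[{"claw":60,"dx":0,"dy":0,"dz":-1,"spin":0},{"claw":60,"dx":0,"dy":0,"dz":-1,"spin":0},{"claw":60,"dx":0,"dy":0,"dz":-1,"spin":0},{"claw":60,"dx":0,"dy":0,"dz":-1,"spin":0},{"claw":60,"dx":0,"dy":0,"dz":-1,"spin":0},{"claw":60,"dx":0,"dy":0,"dz":-30,"spin":0},{"claw":60,"dx":0,"dy":0,"dz":-60,"spin":0},{"claw":60,"dx":0,"dy":0,"dz":-100,"spin":0},{"claw":60,"dx":-40,"dy":0,"dz":-130,"spin":0},{"claw":60,"dx":-80,"dy":0,"dz":-130,"spin":0},{"claw":60,"dx":-80,"dy":0,"dz":-130,"spin":0},{"claw":60,"dx":-80,"dy":0,"dz":-130,"spin":0},{"claw":60,"dx":-80,"dy":0,"dz":-130,"spin":0}]'
python3 - <<'E'
from h import *
d,T=cam("wrist");P=cloud(d,T);Z=P[...,2];cv2.imwrite("pics/w4.png",d["frame"][...,::-1])
a=np.radians(75.53);ey=np.array([np.cos(a),np.sin(a)]);ex=np.array([ey[1],-ey[0]])
J=(P[...,:2]-np.array([.5405,.1467]));jx=J@ex*1000;jy=J@ey*1000+76
roi=(abs(jx)<60)&(jy<130)&(jy>-125)
def f(n,m,z):
    for c in comps(m&roi,200):
        r=rect(d,T,c,z);q=np.array(r[0])/1000-[.5405,.1467];print(n,"jig x %.1f y %.1f"%(q@ex*1000,q@ey*1000+76),np.round(r[1],1),round(r[2],1),"z",np.median(Z[c]).round(4),c.sum())
f("offcut",(Z>.0435)&(Z<.052)&(jy<15),.047)
f("stop/jaw",(Z>.036)&(Z<.0435)&(jy<40),.042)
f("rim",(Z>.0415)&(Z<.052)&(jy>25),.046)
f("knob",(Z>.036)&(Z<.0435)&(jy>50)&(jy<100)&(np.hypot(jx,jy-76)<25),.040)
E
```

```text
time: 8.52
position: [0.4897, -0.0443, 0.1277]
tool_rot: [-2.484, -1.922, 0.0]
ft_force: [-0.5, 0.3, 0.1]
grip_width: 0.693
grip_force: 0.0
offcut jig x -0.4 y -42.1 [88.2 43.6] 75.5 z 0.0463 7186
stop/jaw jig x 0.1 y 30.9 [ 3.1 91.7] 75.4 z 0.0397 454
stop/jaw jig x 0.1 y 19.2 [14.1 48.8] 75.4 z 0.0409 1537
stop/jaw jig x 0.5 y -96.7 [16.4 59.4] 75.4 z 0.0413 1418
rim jig x 0.1 y 40.3 [20.4 91.7] 75.4 z 0.0452 3738
```

View pics/w4.png

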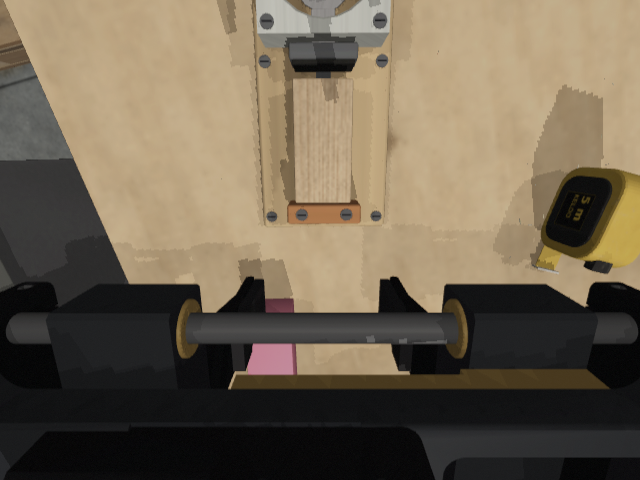

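The offcut lies flat and straight at (322,140), about 1.5 mm from the stop at (323,213) and 9 mm from the jaw. The next move is to hover over the well with the gripper turned to the knob.

```bash
python3 -m jog '[{"claw":30,"dx":25,"dy":0,"dz":0,"spin":-7},{"claw":30,"dx":50,"dy":0,"dz":0,"spin":-14},{"claw":30,"dx":75,"dy":0,"dz":0,"spin":-21},{"claw":30,"dx":100,"dy":0,"dz":0,"spin":-28},{"claw":30,"dx":125,"dy":0,"dz":0,"spin":-35},{"claw":30,"dx":150,"dy":0,"dz":0,"spin":-42},{"claw":30,"dx":175,"dy":0,"dz":0,"spin":-49},{"claw":30,"dx":198,"dy":1.3,"dz":0,"spin":-56},{"claw":30,"dx":198,"dy":1.3,"dz":20,"spin":-63},{"claw":30,"dx":198,"dy":1.3,"dz":40,"spin":-70},{"claw":30,"dx":198,"dy":1.3,"dz":55,"spin":-73.2},{"claw":30,"dx":198,"dy":1.3,"dz":55,"spin":-73.2},{"claw":30,"dx":198,"dy":1.3,"dz":55,"spin":-73.2},{"claw":30,"dx":198,"dy":1.3,"dz":55,"spin":-73.2}]'; python3 -c "
from h import *;print(togo((540.5,146.9),148.7));s=get_state();print(s['torque'],s['joint_positions'].round(2))"
```

```text
time: 9.73
position: [0.5408, 0.1485, 0.0736]
tool_rot: [0.846, 3.025, 0.002]
ft_force: [0.9, -0.3, 0.3]
grip_width: 0.345
grip_force: 0.0
z 73.6 phi 148.74 dx -0.6 dy -1.6 spin 0.0
[ 0.0914152  -0.13880846 -0.00253847] [ 0.4   0.34 -0.83  1.81  0.28  1.12  0.5 ]
```

```bash
python3 -m jog '[{"claw":30,"dx":-0.5,"dy":-1.3,"dz":20,"spin":0},{"claw":30,"dx":-0.5,"dy":-1.3,"dz":35,"spin":0},{"claw":30,"dx":-0.5,"dy":-1.3,"dz":45,"spin":0},{"claw":30,"dx":-0.5,"dy":-1.3,"dz":52,"spin":0},{"claw":30,"dx":-0.5,"dy":-1.3,"dz":58,"spin":0},{"claw":30,"dx":-0.5,"dy":-1.3,"dz":64,"spin":0},{"claw":30,"dx":-0.5,"dy":-1.3,"dz":69,"spin":0},{"claw":30,"dx":-0.5,"dy":-1.3,"dz":74,"spin":0},{"claw":30,"dx":-0.5,"dy":-1.3,"dz":74,"spin":0}]'; python3 -c "
from h import *;print(togo((540.5,146.9),148.7));s=get_state();print(s['ft_force'],s['torque'])"
```

```text
time: 10.48
position: [0.5431, 0.1482, 0.0019]
tool_rot: [0.844, 3.021, 0.006]
ft_force: [0.6, 3.2, 1.3]
grip_width: 0.344
grip_force: 1.6
z 1.9 phi 148.78 dx 1.5 dy -2.5 spin 0.1
[0.64714815 3.21472081 1.34666162] [ 0.79227792 -0.38295154  0.0062687 ]
```

```bash
python3 -m jog '[{"claw":30,"dx":0,"dy":0,"dz":0,"spin":0},{"claw":30,"dx":0,"dy":0,"dz":0,"spin":0},{"claw":30,"dx":0,"dy":0,"dz":0,"spin":0}]'
python3 - <<'E'
from h import *
print(togo((540.5,146.9),148.7));s=get_state();print(s['ft_force'],s['torque'],s['grip_force'])
d,T=cam("wrist");P=cloud(d,T);p=pose();Ti=np.linalg.inv(p);Q=(P@Ti[:3,:3].T+Ti[:3,3])*1000
x,y,z=Q[...,0],Q[...,1],Q[...,2];ok=d["depth"]>0
dark=d["frame"].max(-1)<70
k=ok&(abs(P[...,2]-.040)<.004)&(np.hypot(x,y)<30);print("knob top pts",k.sum(),(k&dark).sum())
k=k&dark
if k.sum()>10: 
    print("x",np.percentile(x[k],[1,50,99]).round(1),"y",np.percentile(y[k],[1,50,99]).round(1),"z",np.median(z[k]))
for a in(-60,-50,-40,-30): 
    m=ok&(abs(z-a)<4)&(abs(y)<40)&(abs(x)<15);
    for s_ in(-1,1):
        q=m&(s_*y>0)
        if q.sum()>5: print(a,s_,"finger y",np.percentile(y[q],[1,99]).round(1),"x",np.percentile(x[q],[1,99]).round(1),q.sum())
# rim
k=ok&(abs(P[...,2]-.046)<.004)&(np.hypot(P[...,0]-.5405,P[...,1]-.1467)<.075)
print("rim pts",k.sum()); 
cv2.imwrite("pics/w5.png",cv2.resize(d["frame"][200:400,180:460,::-1],None,fx=2.8,fy=2.8))
E
```

```text
time: 10.73
position: [0.5425, 0.1484, 0.0004]
tool_rot: [0.844, 3.022, 0.007]
ft_force: [2.2, 5.1, 3.6]
grip_width: 0.347
grip_force: 2.8
z 0.4 phi 148.81 dx 1.0 dy -2.3 spin 0.1
[2.16052163 5.1471541  3.6119487 ] [ 1.09984065 -0.78302136  0.0401838 ] 2.7842099592089653
knob top pts 1497 1487
x [ 0.5  9.8 18.5] y [-22.5  -1.2  23. ] z -38.72803008362539
-60 -1 finger y [-26.5 -14.4] x [-9.2 11.7] 121
-60 1 finger y [15.3 27.6] x [-9.6 11.7] 120
-50 -1 finger y [-25.3 -15.2] x [ 6.  11.7] 213
-50 1 finger y [15.8 26.1] x [ 5.7 11.5] 204
-40 -1 finger y [-23.2  -0.3] x [ 0.4 14.9] 674
-40 1 finger y [ 0.2 23.9] x [ 0.3 14.8] 543
-30 -1 finger y [-35.5 -14.5] x [-3.7 14.1] 218
-30 1 finger y [15.3 34.8] x [-4.2 14.1] 208
rim pts 10371
```

View pics/w5.png

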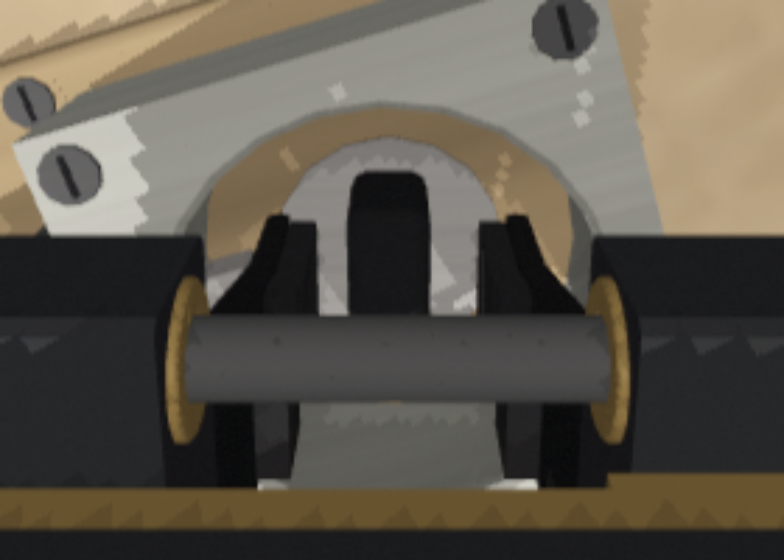

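The view shows the knob (around 389,240 in this crop) between the two fingers without touching them. Yet there's a side force of about 5 N. I'll lift 4 mm to unload, then check the floor height and the force.

```bash
python3 -m jog '[{"claw":30,"dx":0,"dy":0,"dz":-4,"spin":0},{"claw":30,"dx":0,"dy":0,"dz":-4,"spin":0},{"claw":30,"dx":0,"dy":0,"dz":-4,"spin":0},{"claw":30,"dx":0,"dy":0,"dz":-4,"spin":0}]'
python3 - <<'E'
from h import *
print(togo((540.5,146.9),148.7));s=get_state();print(s['ft_force'].round(2),s['torque'].round(3),s['grip_force'])
d,T=cam("wrist");P=cloud(d,T);p=pose();Ti=np.linalg.inv(p);Q=(P@Ti[:3,:3].T+Ti[:3,3])*1000
ok=d["depth"]>0;r=np.hypot(P[...,0]-.5405,P[...,1]-.1467)*1000
zz=P[...,2]*1000
for v in (245,255,265,275,282,290,297):
    print(v,[(u,int(zz[v,u]),int(Q[v,u,0]),int(Q[v,u,1])) for u in range(255,400,9)])
E
```

```text
time: 11.12
position: [0.5413, 0.1483, 0.0035]
tool_rot: [0.844, 3.025, 0.006]
ft_force: [2.1, 5.5, 0.7]
grip_width: 0.343
grip_force: 2.8
z 3.5 phi 148.81 dx -0.0 dy -1.6 spin 0.1
[2.11 5.53 0.75] [ 1.282 -0.582  0.096] 2.8425996203441173
245 [(255, 45, 33, -28), (264, 45, 33, -24), (273, 46, 34, -20), (282, 45, 33, -16), (291, 11, 24, -16), (300, 12, 24, -11), (309, 10, 23, -6), (318, 10, 23, -1), (327, 11, 24, 3), (336, 11, 24, 8), (345, 11, 24, 13), (354, 43, 33, 14), (363, 44, 33, 18), (372, 44, 33, 22), (381, 46, 34, 25), (390, 44, 33, 30), (399, 45, 33, 34)]
255 [(255, 44, 29, -28), (264, 45, 29, -24), (273, 11, 18, -26), (282, 10, 18, -21), (291, 10, 18, -16), (300, 13, 19, -11), (309, 13, 19, -6), (318, 13, 18, -1), (327, 13, 18, 3), (336, 12, 18, 8), (345, 11, 18, 13), (354, 11, 18, 17), (363, 11, 18, 22), (372, 44, 28, 22), (381, 43, 28, 26), (390, 46, 29, 30), (399, 46, 29, 34)]
265 [(255, 45, 24, -28), (264, 11, 12, -31), (273, 11, 12, -26), (282, 10, 12, -21), (291, 13, 13, -16), (300, 12, 13, -11), (309, 22, 16, -6), (318, 25, 17, -1), (327, 25, 17, 3), (336, 12, 12, 8
[... 722 characters left out ...]
(381, 10, 2, 33), (390, 30, 10, 34), (399, 44, 15, 35)]
290 [(255, 12, -1, -36), (264, 18, 1, -30), (273, 42, 11, -21), (282, 37, 9, -18), (291, 33, 7, -14), (300, 14, 0, -11), (309, 38, 9, -5), (318, 39, 9, -1), (327, 38, 9, 2), (336, 14, 0, 8), (345, 12, -1, 13), (354, 38, 9, 15), (363, 38, 9, 20), (372, 41, 10, 23), (381, 10, -2, 33), (390, 28, 5, 34), (399, 102, 37, 21)]
297 [(255, 24, 0, -34), (264, 26, 0, -29), (273, 48, 10, -21), (282, 46, 9, -17), (291, 34, 4, -14), (300, 13, -5, -11), (309, 39, 6, -5), (318, 39, 6, -1), (327, 40, 6, 2), (336, 13, -5, 8), (345, 12, -5, 13), (354, 42, 7, 15), (363, 46, 9, 19), (372, 49, 11, 22), (381, 10, -6, 34), (390, 27, 1, 35), (399, 106, 37, 20)]
```

The cloud shows something at 18–26 mm height beside the left finger, on the jaw side of the well. It's probably the drive rod running to the jaw. I'll back out and map the heights inside the well.

```bash
python3 -m jog '[{"claw":30,"dx":0,"dy":0,"dz":-20,"spin":0},{"claw":30,"dx":0,"dy":0,"dz":-50,"spin":0},{"claw":30,"dx":0,"dy":0,"dz":-80,"spin":0},{"claw":30,"dx":-40,"dy":0,"dz":-90,"spin":0},{"claw":30,"dx":-80,"dy":0,"dz":-90,"spin":0},{"claw":30,"dx":-80,"dy":0,"dz":-90,"spin":0},{"claw":30,"dx":-80,"dy":0,"dz":-90,"spin":0},{"claw":30,"dx":-80,"dy":0,"dz":-90,"spin":0}]'
python3 - <<'E'
from h import *
d,T=cam("wrist");P=cloud(d,T);ok=d["depth"]>0
print(get_state()["ft_force"].round(2))
np.savez("w6.npz",P=P,f=d["frame"],K=d["K"],T=T)
a=np.radians(75.53);ey=np.array([np.cos(a),np.sin(a)]);ex=np.array([ey[1],-ey[0]])
J=P[...,:2]-np.array([.5405,.1467]);jx=J@ex*1000;jy=J@ey*1000;Z=P[...,2]*1000
rim=ok&(abs(Z-46)<4)&(abs(jx)<60)&(abs(jy)<60)
r=rect(d,T,rim,.046);q=np.array(r[0])/1000-[.5405,.1467];print("rim",r,q@ex*1000,q@ey*1000)
k=ok&(Z>35)&(Z<43)&(np.hypot(jx,jy)<22);r=rect(d,T,k,.040);print("knob",r)
g=np.full((19,19),-1)
for i,Y in enumerate(range(36,-40,-4)):
    print("%4d"%Y,*["%3d"%(np.median(Z[m]) if (m:=ok&(abs(jx-X)<2)&(abs(jy-Y)<2)).sum()>2 else -1) for X in range(-36,40,4)])
E
```

```text
time: 11.83
position: [0.6077, 0.1039, 0.0918]
tool_rot: [-0.847, -3.022, 0.001]
ft_force: [-0.5, 1.1, -0.0]
grip_width: 0.344
grip_force: 0.0
[-0.82 -1.05  0.21]
rim ((540.416015625, 148.09829711914062), (91.70018005371094, 91.68026733398438), 75.70408630371094) -0.4307170379176127 1.3329557539125665
knob ((540.3763427734375, 147.94137573242188), (13.562170028686523, 33.121002197265625), 58.65141296386719)
  36  45  45  45  45  45  44  35  28  24  24  26  30  37  45  45  45  45  45  45
  32  45  45  45  45  34  20  11  11  11  11  11  11  11  23  40  45  45  45  45
  28  45  45  44  29  11  11  11  10  11  11  11  10  11  11  11  34  45  45  45
  24  45  45  31  11  11  11  11  11  11  11  11  11  11  11  11  11  36  45  45
  20  45  35  11  11  11  11  12  13  13  13  13  13  11  11  11  11  11  43  45
  16  45  25  11  11  10  13  13  13  12  13  13  13  13  12  11  11  11  30  45
  12  39  11  11  11  11  13  37  13  13  13  13  13  13  12  11  11  10  12  44
   8  34  11  11  11  12  38  39  39  38  38  14  13  13  13  12  11  11  11  42
   4  32  11  11  11  13  38  39  39  39  39  38  39  38  13  12  11  11  11  37
   0  30  10  11  11  13  38  39  39  39  39  39  39  38  38  12  11  11  11  37
  -4  33  11  11  11  13  13  13  36  38  38  38  39  39  36  12  11  10  11  40
  -8  37  11  11  11  12  13  13  13  13  13  35  38  38  13  11  11  11  11  44
 -12  44  19  11  11  11  13  13  13  13  13  13  13  13  12  11  11  11  26  45
 -16  45  32  11  11  11  11  13  13  13  13  13  13  12  11  11  11  11  41  45
 -20  45  44  24  11  11  11  11  11  12  12  12  11  11  11  11  11  30  45  45
 -24  45  45  43  18  11  11  11  24  25  25  25  12  11  11  11  25  45  45  45
 -28  45  45  45  44  26  11  11  26  26  26  26  25  11  11  32  44  45  45  45
 -32  45  45  45  45  45  39  27  27  26  26  26  27  31  43  45  45  45 195 199
 -36  46  45  45  45  45  45  45  45  44  43  44  45  45  45  45  45  45 197 205
```

The map explains it: a drive block 18 mm wide and 26 mm high reaches in to within 22.5 mm of the knob's axis on the jaw side, and the open finger was touching it. I'll go in with a narrower opening (23 mm) and keep the tips above it at 27 mm, which still leaves 13 mm of overlap on the knob.

```bash
python3 -m jog '[{"claw":23,"dx":40,"dy":-0.5,"dz":0,"spin":0},{"claw":23,"dx":79.5,"dy":-0.5,"dz":0,"spin":0},{"claw":23,"dx":79.5,"dy":-0.5,"dz":15,"spin":0},{"claw":23,"dx":79.5,"dy":-0.5,"dz":30,"spin":0},{"claw":23,"dx":79.5,"dy":-0.5,"dz":30,"spin":0},{"claw":23,"dx":79.5,"dy":-0.5,"dz":30,"spin":0},{"claw":23,"dx":79.5,"dy":-0.5,"dz":30,"spin":0},{"claw":23,"dx":79.5,"dy":-0.5,"dz":30,"spin":0}]'; python3 -c "
from h import *;print(togo((540.4,146.9),148.65));s=get_state();print(s['ft_force'].round(2),s['torque'].round(3))"
```

```text
time: 12.55
position: [0.5412, 0.1454, 0.0638]
tool_rot: [0.846, 3.025, 0.001]
ft_force: [0.3, -0.5, -0.1]
grip_width: 0.266
grip_force: 0.0
z 63.8 phi 148.75 dx 1.4 dy 0.9 spin 0.1
[ 0.34 -0.49 -0.1 ] [ 0.026 -0.126  0.002]
```

```bash
python3 -m jog '[{"claw":23,"dx":0.5,"dy":0.3,"dz":15,"spin":0},{"claw":23,"dx":0.5,"dy":0.3,"dz":28,"spin":0},{"claw":23,"dx":0.5,"dy":0.3,"dz":36,"spin":0},{"claw":23,"dx":0.5,"dy":0.3,"dz":42,"spin":0},{"claw":23,"dx":0.5,"dy":0.3,"dz":47,"spin":0},{"claw":23,"dx":0.5,"dy":0.3,"dz":52,"spin":0},{"claw":23,"dx":0.5,"dy":0.3,"dz":56,"spin":0},{"claw":23,"dx":0.5,"dy":0.3,"dz":56,"spin":0},{"claw":23,"dx":0.5,"dy":0.3,"dz":56,"spin":0}]'
python3 - <<'E'
from h import *
print(togo((540.4,146.9),148.65));s=get_state();print(s['ft_force'].round(2),s['torque'].round(3))
d,T=cam("wrist");P=cloud(d,T);Ti=np.linalg.inv(pose());Q=(P@Ti[:3,:3].T+Ti[:3,3])*1000
for v in (284,292): print([(u,int(P[v,u,2]*1000),*Q[v,u,:2].round(1)) for u in range(282,366,4)])
E
```

```text
time: 13.3
position: [0.5403, 0.1458, 0.007]
tool_rot: [-0.846, -3.025, 0.0]
ft_force: [0.2, -0.3, 0.1]
grip_width: 0.261
grip_force: 0.0
z 7.0 phi 148.76 dx 0.5 dy 1.0 spin 0.1
[ 0.21 -0.3   0.06] [ 0.087 -0.101 -0.007]
[(282, 38, np.float64(11.3), np.float64(-18.9)), (286, 38, np.float64(11.4), np.float64(-16.9)), (290, 33, np.float64(9.4), np.float64(-15.5)), (294, 33, np.float64(9.3), np.float64(-13.5)), (298, 33, np.float64(9.2), np.float64(-11.5)), (302, 12, np.float64(0.7), np.float64(-10.9)), (306, 189, np.float64(73.5), np.float64(0.5)), (310, 13, np.float64(1.1), np.float64(-6.3)), (314, 189, np.float64(73.5), np.float64(0.5)), (318, 39, np.float64(11.8), np.float64(-1.5)), (322, 38, np.float64(11.5), np.float64(0.5)), (326, 39, np.float64(11.7), np.float64(2.4)), (330, 39, np.float64(12.0), np.float64(4.3)), (334, 39, np.float64(11.7), np.float64(6.2)), (338, 37, np.float64(11.1), np.float64(8.2)), (342, 12, np.float64(0.8), np.float64(11.7)), (346, 33, np.float64(9.4), np.float64(12.4)), (350, 33, np.float64(9.4), np.float64(14.4)), (354, 34, np.float64(9.8), np.float64(1
[... 377 characters left out ...]
(-10.9)), (306, 13, np.float64(-3.7), np.float64(-8.6)), (310, 12, np.float64(-4.1), np.float64(-6.4)), (314, 39, np.float64(7.6), np.float64(-3.4)), (318, 39, np.float64(7.8), np.float64(-1.5)), (322, 39, np.float64(7.6), np.float64(0.5)), (326, 39, np.float64(7.7), np.float64(2.4)), (330, 38, np.float64(7.3), np.float64(4.3)), (334, 39, np.float64(7.7), np.float64(6.2)), (338, 38, np.float64(7.1), np.float64(8.2)), (342, 13, np.float64(-4.0), np.float64(11.8)), (346, 43, np.float64(9.4), np.float64(11.7)), (350, 44, np.float64(10.0), np.float64(13.5)), (354, 43, np.float64(9.6), np.float64(15.5)), (358, 48, np.float64(11.4), np.float64(16.8)), (362, 46, np.float64(10.7), np.float64(18.9))]
```

No contact force now. The knob sits 2 mm to the +y side between the fingers, so I'll centre on it and close.

```bash
python3 -m jog '[{"claw":23,"dx":0.5,"dy":2,"dz":0,"spin":0},{"claw":23,"dx":0.5,"dy":2,"dz":0,"spin":0},{"claw":5,"dx":0.5,"dy":2,"dz":0,"spin":0},{"claw":5,"dx":0.5,"dy":2,"dz":0,"spin":0},{"claw":5,"dx":0.5,"dy":2,"dz":0,"spin":0},{"claw":5,"dx":0.5,"dy":2,"dz":0,"spin":0},{"claw":5,"dx":0.5,"dy":2,"dz":0,"spin":0}]' 30; python3 -c "
from h import *;s=get_state();print(togo((540.4,146.9),148.65),s['torque'].round(3))"
```

```text
time: 13.93
position: [0.541, 0.1475, 0.0072]
tool_rot: [0.846, 3.025, -0.001]
ft_force: [-0.7, -0.9, 1.9]
grip_width: 0.159
grip_force: 30.0
z 7.2 phi 148.75 dx 0.2 dy -0.8 spin 0.1 [-0.078  0.047 -0.008]
```

Gripped at 14 mm. Turning clockwise 45° first and reading the torque.

```bash
cat > t.py <<'E'
from h import *
T=pose();s=get_state();print("phi %.2f"%np.degrees(np.arctan2(T[1,0],T[0,0])),"torque",s["torque"].round(3),"F",s["ft_force"].round(1))
E
python3 -m jog '[{"claw":5,"dx":0,"dy":0,"dz":0,"spin":5},{"claw":5,"dx":0,"dy":0,"dz":0,"spin":10},{"claw":5,"dx":0,"dy":0,"dz":0,"spin":15},{"claw":5,"dx":0,"dy":0,"dz":0,"spin":20},{"claw":5,"dx":0,"dy":0,"dz":0,"spin":25},{"claw":5,"dx":0,"dy":0,"dz":0,"spin":30},{"claw":5,"dx":0,"dy":0,"dz":0,"spin":35},{"claw":5,"dx":0,"dy":0,"dz":0,"spin":40},{"claw":5,"dx":0,"dy":0,"dz":0,"spin":45}]'; python3 t.py;  python3 -m jog '[{"claw":5,"dx":0,"dy":0,"dz":0,"spin":4},{"claw":5,"dx":0,"dy":0,"dz":0,"spin":8},{"claw":5,"dx":0,"dy":0,"dz":0,"spin":12},{"claw":5,"dx":0,"dy":0,"dz":0,"spin":15}]'; python3 t.py
```

```text
time: 14.68
position: [0.5405, 0.1472, 0.0072]
tool_rot: [-1.945, -2.467, 0.002]
ft_force: [-1.9, -1.4, 3.2]
grip_width: 0.157
grip_force: 30.0
phi 103.51 torque [-0.311  0.382  0.063] F [-1.9 -1.4  3.2]
time: 15.02
position: [0.5403, 0.1472, 0.0072]
tool_rot: [2.249, 2.194, -0.003]
ft_force: [-2.2, -1.5, 3.6]
grip_width: 0.155
grip_force: 30.0
phi 88.57 torque [-0.354  0.418  0.009] F [-2.2 -1.5  3.6]
```

```bash
for i in 1 2; do python3 -m jog '[{"claw":5,"dx":0,"dy":0,"dz":0,"spin":2},{"claw":5,"dx":0,"dy":0,"dz":0,"spin":4}]'>/dev/null; python3 t.py; done
```

```text
phi 84.66 torque [-0.311  0.495  0.066] F [-2.8 -1.4  5.1]
phi 80.67 torque [-0.285  0.519  0.059] F [-2.9 -1.4  4.3]
```

```bash
python3 -m jog '[{"claw":5,"dx":0,"dy":0,"dz":0,"spin":2},{"claw":5,"dx":0,"dy":0,"dz":0,"spin":4}]'>/dev/null; python3 t.py;python3 -m jog '[{"claw":5,"dx":0,"dy":0,"dz":0,"spin":1.5},{"claw":5,"dx":0,"dy":0,"dz":0,"spin":3}]'>/dev/null; python3 t.py
```

```text
phi 76.66 torque [-0.37   0.607  0.057] F [-2.8 -1.4  4. ]
phi 73.67 torque [-0.453  0.767  0.068] F [-3.3 -2.1  5. ]
```

```bash
python3 -m jog '[{"claw":5,"dx":0,"dy":0,"dz":0,"spin":1.5},{"claw":5,"dx":0,"dy":0,"dz":0,"spin":3}]'>/dev/null; python3 t.py
```

```text
phi 70.67 torque [-0.444  0.846  0.05 ] F [-4.4 -1.8  5.2]
```

```bash
python3 -m jog '[{"claw":5,"dx":0,"dy":0,"dz":0,"spin":1.5},{"claw":5,"dx":0,"dy":0,"dz":0,"spin":3}]'>/dev/null; python3 t.py
```

```text
phi 67.68 torque [-0.427  0.793  0.082] F [-4.5 -1.4  6.1]
```

```bash
python3 -m jog '[{"claw":5,"dx":0,"dy":0,"dz":0,"spin":1.5},{"claw":5,"dx":0,"dy":0,"dz":0,"spin":3}]'>/dev/null; python3 t.py
```

```text
phi 64.67 torque [-0.479  0.866  0.002] F [-4.4 -1.6  6.2]
```

```bash
cat > t.py <<'E'
from h import *
import sys
t=[];f=[]
for i in range(int(sys.argv[1]) if len(sys.argv)>1 else 5):
    s=get_state();t.append(s["torque"]);f.append(s["ft_force"]);get_image("side")
T=pose();print("phi %.2f"%np.degrees(np.arctan2(T[1,0],T[0,0])),"torque",np.mean(t,0).round(3),np.array(t)[:,2].round(3),"F",np.mean(f,0).round(1))
E
python3 t.py 6; python3 -m jog '[{"claw":5,"dx":0,"dy":0,"dz":0,"spin":1.5},{"claw":5,"dx":0,"dy":0,"dz":0,"spin":3}]'; python3 t.py
```

```text
phi 64.73 torque [-0.425  0.873  0.012] [ 0.002  0.018  0.019  0.033  0.019 -0.02 ] F [-4.4 -1.5  5.7]
time: 16.65
position: [0.54, 0.1473, 0.0071]
tool_rot: [2.697, 1.61, -0.003]
ft_force: [-4.7, -1.2, 5.5]
grip_width: 0.159
grip_force: 30.0
phi 61.73 torque [-0.459  0.866  0.003] [ 0.049 -0.008  0.004 -0.01  -0.022] F [-3.9 -1.5  5.5]
```

Run:
```python
from h import *
d,T=cam("top");P=cloud(d,T);ok=d["depth"]>0
a=np.radians(75.53);ey=np.array([np.cos(a),np.sin(a)]);ex=np.array([ey[1],-ey[0]])
J=P[...,:2]-np.array([.5405,.1467]);jx=J@ex*1000;jy=J@ey*1000+76;Z=P[...,2]*1000
for Y in range(48,-108,-3):
    m=ok&(abs(jx)<18)&(abs(jy-Y)<1.5)
    if m.sum(): print(Y,int(np.median(Z[m])),d["frame"][m].mean(0).astype(int),end=" | ")
f=d["frame"][205:325,180:340,::-1];cv2.imwrite("pics/top7.png",cv2.resize(f,None,fx=4.8,fy=4.8,interpolation=2))
```

```text
48 451 [66 64 47] | 45 453 [66 66 49] | 42 245 [70 69 54] | 39 228 [80 81 66] | 36 454 [82 82 65] | 33 455 [98 99 80] | 30 420 [91 91 74] | 27 426 [80 78 59] | 24 420 [80 78 58] | 21 409 [80 78 59] | 18 449 [79 78 58] | 15 453 [79 79 56] | 12 44 [71 70 58] | 9 45 [69 69 58] | 6 43 [67 68 60] | 3 41 [46 45 41] | 0 46 [101  86  66] | -3 47 [153 133 104] | -6 46 [156 136 107] | -9 47 [156 136 106] | -12 47 [158 138 108] | -15 46 [159 139 109] | -18 45 [159 139 109] | -21 45 [158 138 108] | -24 47 [160 139 110] | -27 46 [162 141 111] | -30 47 [162 142 112] | -33 46 [162 141 111] | -36 47 [162 142 112] | -39 46 [162 141 112] | -42 47 [162 141 112] | -45 47 [162 142 112] | -48 47 [163 143 113] | -51 46 [163 143 112] | -54 46 [163 142 112] | -57 47 [165 144 114] | -60 46 [166 145 115] | -63 46 [167 146 115] | -66 46 [168 147 116] | -69 47 [168 147 116] | -72 46 [168 147 116] | -75 47 [168 147 116] | -78 47 [169 148 117] | -81 47 [170 149 118] | -84 47 [170 149 118] | -87 45 [169 149 118] | -90 43 [137 115  88] | -93 42 [140  98  64] | -96 42 [139  99  67] | -99 41 [125  91  64] | -102 42 [139  99  66] | -105 39 [137  97  62] |
```

View pics/top7.png

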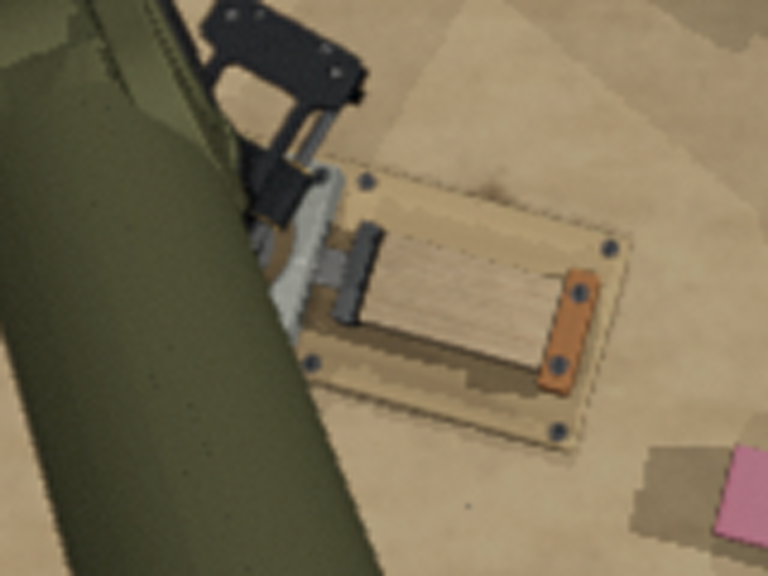

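The view shows the jaw at (358,273) against the offcut's end, and the offcut's other end at the stop (560,330). Contact is imminent, so I'll use small steps with a torque reading right after each.

```bash
cat > t.py <<'E'
from h import *
s=get_state();T=pose();print("phi %.2f"%np.degrees(np.arctan2(T[1,0],T[0,0])),"tz %.3f"%s["torque"][2],"F",s["ft_force"].round(1))
E
for i in 1 2 3; do python3 -m jog '[{"claw":5,"dx":0,"dy":0,"dz":0,"spin":1}]'>/dev/null; python3 t.py; done
```

```text
phi 60.74 tz 0.048 F [-4.2 -2.6  5.3]
phi 59.70 tz 0.035 F [-3.4 -2.2  6.4]
phi 58.70 tz 0.061 F [-4.8 -1.8  6.2]
```

```bash
for i in 1 2 3; do python3 -m jog '[{"claw":5,"dx":0,"dy":0,"dz":0,"spin":1}]'>/dev/null; python3 t.py; done
```

```text
phi 57.70 tz 0.095 F [-3.3 -1.5  5.7]
phi 56.70 tz 0.102 F [-4.8 -2.7  6. ]
phi 55.71 tz 0.067 F [-4.7 -2.1  6.4]
```

```bash
for i in 1 2 3; do python3 -m jog '[{"claw":5,"dx":0,"dy":0,"dz":0,"spin":1}]'>/dev/null; python3 t.py; done
```

```text
phi 54.71 tz 0.110 F [-4.6 -1.6  5.3]
phi 53.71 tz 0.142 F [-4.2 -1.8  6.1]
phi 52.72 tz 0.143 F [-5.1 -1.8  5.7]
```

```bash
for i in 1 2 3; do python3 -m jog '[{"claw":5,"dx":0,"dy":0,"dz":0,"spin":1}]'>/dev/null; python3 t.py; done
```

```text
phi 51.72 tz 0.084 F [-4.  -1.7  6.4]
phi 50.72 tz 0.159 F [-5.  -1.7  7. ]
phi 49.73 tz 0.185 F [-4.6 -2.3  5.9]
```

The torque has risen to about 0.18 N m, which means roughly 15 N of clamping. That's firm and well below overtight. I'll release and retreat.

```bash
python3 -m jog '[{"claw":25,"dx":0,"dy":0,"dz":0,"spin":0},{"claw":25,"dx":0,"dy":0,"dz":0,"spin":0},{"claw":25,"dx":0,"dy":0,"dz":0,"spin":0},{"claw":25,"dx":0,"dy":0,"dz":0,"spin":0},{"claw":25,"dx":0,"dy":0,"dz":-15,"spin":0},{"claw":25,"dx":0,"dy":0,"dz":-40,"spin":0},{"claw":25,"dx":0,"dy":0,"dz":-80,"spin":0},{"claw":25,"dx":0,"dy":0,"dz":-120,"spin":0},{"claw":25,"dx":-40,"dy":0,"dz":-140,"spin":0},{"claw":25,"dx":-80,"dy":0,"dz":-140,"spin":0},{"claw":25,"dx":-120,"dy":0,"dz":-140,"spin":0},{"claw":25,"dx":-160,"dy":0,"dz":-140,"spin":0},{"claw":25,"dx":-160,"dy":0,"dz":-140,"spin":0},{"claw":25,"dx":-160,"dy":0,"dz":-140,"spin":0}]'
python3 - <<'E'
from h import *
d,T=cam("wrist");P=cloud(d,T);Z=P[...,2];ok=d["depth"]>0
a=np.radians(75.53);ey=np.array([np.cos(a),np.sin(a)]);ex=np.array([ey[1],-ey[0]])
J=(P[...,:2]-np.array([.5405,.1467]));jx=J@ex*1000;jy=J@ey*1000+76
roi=ok&(abs(jx)<60)&(jy<130)&(jy>-125)
def f(n,m,z):
    for c in comps(m&roi,150):
        r=rect(d,T,c,z);q=np.array(r[0])/1000-[.5405,.1467];print(n,"jig x %.1f y %.1f"%(q@ex*1000,q@ey*1000+76),np.round(r[1],1),round(r[2],1),"z",np.median(Z[c]).round(4))
f("offcut",(Z>.0435)&(Z<.052)&(jy<5)&(jy>-93),.047)
f("jaw/stop",(Z>.036)&(Z<.0435)&(jy<28),.042)
f("knob",(Z>.034)&(Z<.0435)&(np.hypot(jx,jy-76)<24),.040)
cv2.imwrite("pics/w8.png",d["frame"][...,::-1])
E
```

```text
time: 19.12
position: [0.437, 0.0237, 0.1473]
tool_rot: [2.851, 1.315, 0.001]
ft_force: [0.4, 0.6, -0.3]
grip_width: 0.284
grip_force: 0.0
offcut jig x -0.4 y -44.1 [89.3 43.8] 75.7 z 0.0463
jaw/stop jig x -0.1 y 7.6 [14.3 49.7] 76.5 z 0.041
jaw/stop jig x 0.2 y -96.0 [16.8 59.5] 75.7 z 0.0415
knob jig x -0.6 y 76.2 [34.  13.8] 55.1 z 0.0388
```

View pics/w8.png

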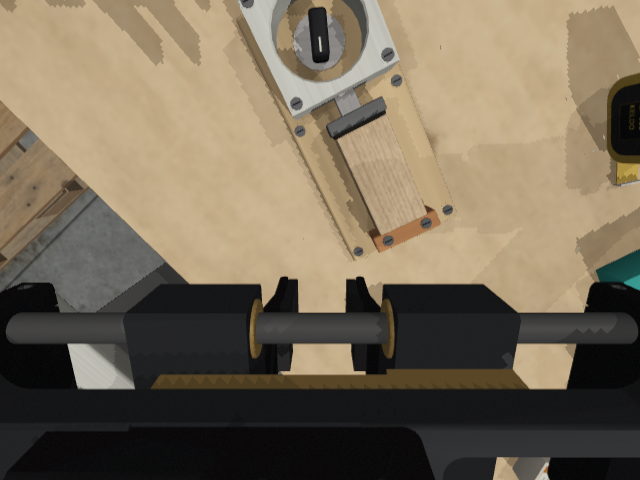

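The picture shows the offcut flat and straight between the jaw (357,118) and the stop (405,230), with the gripper clear. The knob at (318,35) sprang back about 5°, as expected when it relaxes to its 7 N holding load. Handing in.

```bash
python3 -c "
from bench import *;print(close_job())"
```

```text
the job is handed in; nothing more can be done
None
```

The job is handed in at about 19 s on the clock: the offcut lies flat and straight, clamped against the stop at roughly 15 N (estimated from the knob torque), and the robot is clear of everything; on my first try at the knob an open finger pressed on the jaw's drive block in the well at about 6 N, so I backed out and re-approached.

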